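# Measure the chopping board with the bench tape

### The job

Measure the chopping board's length: slide it along the worktop until its short end sits squarely against the steel stop under the tape's mouth, then draw the blade out over it by the black thumb pull and hook the blade's end over the board's far end. Let go so that the spring keeps the hook tight on the board and the tape reads 31 cm; the blade must not snap back, and the things around stay where they are.

Things in the scene. Friction and masses are not known exactly. Their poses are not given: they have to be found in the camera images.
- tape_gauge: fixed bench tape measure: yellow-black case (84 long, 44 wide, z 36-116 mm) on a grey foot (150 x 112, 18 high); a carrying handle rises to z 173 right behind the mouth, so take the thumb pull with the gripper leaning 25-45 deg away from the case. Origin: worktop, foot of the stop face, on the blade's line. +x runs back into the case, the blade comes out to -x, z up
- stop (a point): middle of the steel stop face under the tape's mouth (112 mm wide, 34 high, looks to the gauge's -x), 11 mm above the worktop; lengths count from this face. Axes as the gauge's
- tape_end: end of the sprung blade (steel clip 34 long, 30 wide, 5 thick, with thumb pull and hook; blade 25 wide). Origin: in the blade's pivot when run in, moves with the draw; use the two points. It draws out along the gauge's -x, 335 mm at most; the spring pulls it in with 3.6 N at the start, 5.6 N fully drawn: let go free, it snaps in. Run in, hook and pull stand 30 and 17 mm before the stop face
- blade_droop (a joint): tilt (rad) of the stiff blade about its pivot in the mouth (42 mm above the worktop, 12 mm behind the stop face); + lifts its end; -0.075 to 0.12. It swings freely and sinks by its weight. Run in and sunk, the hook's lower edge is 26 mm above the worktop, so the board passes under it; drawn out far, the end can be lowered onto the board and beyond
- pull (a point): centre of the black ribbed thumb pull on the end clip: 32 mm long (gauge x), 14 wide (gauge y: grasp across this), 27 high; its foot, the clip's upper face, is 13.5 mm below this point. Axes as the gauge's, tilted by the droop
- hook (a point): middle of the lower edge of the hook's inner face (looks back to the case, bears on the board's far end). Hook: steel plate 26 wide, 4 thick, at the leading end of the clip, reaching 12 mm below the clip's underside. The point lies 13 mm ahead (gauge -x) of pull and 30.5 mm below it
- board: loose wooden chopping board, 220 (x) x 310 (y) x 22 mm (z), about 0.9 kg, lying flat in front of the stop, one short end facing it; origin in the middle of its underside. Its y axis runs roughly along the blade, either way; can be pushed at its far end with the fingertips
- tin: steel food tin, 75 mm across, 110 tall, standing; bystander, loose; origin in the middle of its underside
- lemon_big: lemon, 83x58x58 mm; bystander, loose; origin in the middle of its underside
- lemon_small: lemon, 67x54x54 mm; bystander, loose; origin in the middle of its underside
- pad: recipe pad, 148x109x13 mm, lying flat; bystander, loose; origin in the middle of its underside
- mug: black-and-white mug, 82 mm across, 97 tall; bystander, loose; origin in the middle of its underside

How it is judged:
By the outcome, as a careful person would: the job done as asked, in the order asked, and still so for the second after the job is handed in, with the robot touching nothing.
It also fails if it takes over 58 s, if anything falls off the work surface, if the arm or the gripper's body presses on something with over 40 N, if the wrist force passes 120 N, or if a joint passes its speed limit or range.

### The arm

A 6-joint arm with a two-finger parallel gripper is mounted at the origin on a cart in front of the work surface, level with it; the furniture and walls round the work are solid. World frame = base frame: x ahead of the robot, y to its left, z up, the work surface at z = 0. Lengths are in m, angles in rad, forces in N, time in s.
With the tool pointing down it reaches from about 0.3 to 0.775 m from the base axis. Payload 14.6 kg.
Tool frame: the origin (TCP) lies between the finger pads; the fingertips stand 17 mm ahead of it and the grasp point (between the pads) lies 2 mm behind it; z points along the fingers, y is the line along which they close (so a half turn about z gives the same grasp; the last joint's range is limited). The gripper opens to 94 mm and grips with 3 to 60 N. Pads are 16 mm wide; open, the fingers measure 119 mm over their backs; the gripper's body (75 mm by 177 mm) begins 78 mm behind the grasp point.
Start: joints at [1.05, 0.3, 1.521, -0, 1.321, -0.067], TCP at [0.241, 0.494, 0.222] pointing down, gripper open.
Joint ranges: [-3.03, 3.03], [-0.79, 2.21], [0.23, 2.52], [-1.04, 4.18], [0, 3.07], [-2.55, 2.55]. Speed limits (rad/s): [2.22, 2.22, 2.57, 3.14, 3.14, 3.14].

### API

Orientations are given as a unit quaternion [w, x, y, z].
In Python, from workcell import bot, capture, get_calibration gives the robot as it stands.
- The arm moves only by the shell command python3 -m handwheel 'ROWS'. ROWS is JSON, a list of rows, each a list of 3 entries, a list of its own where there are three numbers: the shift along the tool's x, y, z each as a share of 0.1 m, from -1 to 1, then the turn about the tool's z as a share of 180 degrees, from -1 to 1, then the opening, from -1 (shut) to 1 (fully open). A call has 1 to 12 rows; each row is the pose to reach, as a shift and turn from the pose commanded when the call began, along the tool's axes at that moment, turning the shorter way round; what a row does not reach only later rows make up. A row lasts 1/12 s, in which the tool goes at most 41.7 mm and 7.16 degrees, less where a joint would pass 70% of its speed; a pose out of reach is approached as far as the arm can. A call with a number of a shift or a turn outside -1 to 1 is refused whole. A call with a gripper value outside its range is refused whole. The fingers move at their own pace and stop on an object; the grip force is fixed at half the most. Time passes only in rows, so rows that repeat a pose let the fingers close. It gives the time, the measured TCP pose, the force, the opening and the grip force at its end, in the units of the state.
- bot.read_state(): the state, without advancing time (a new reading comes with each control period).
- capture(name): name is "scene" or "top" or "wrist"; returns the picture (400x640x3 uint8, red, green, blue); there is no depth.
- get_calibration(name): a dict with "fov_y" (degrees; the focal length in pixels is half the picture's height over the tangent of half this angle, whatever the lens; pixels are square), "cx", "cy" (the principal point, pixels), "k1" (the pictures are not rectified: a ray, as slopes to the right and down, at radius r is drawn at 1 + k1 r^2 times it, then the intrinsics apply), "xyz" and "orientation" of the camera in the world. Camera axes: x right, y down, z forward; pixel columns grow to the right and rows downward; lengths in m; the calibration is good to about 2 mm. A picture is of the moment at which its call begins: read the wrist's pose just before it. get_calibration takes no time and is no camera call; for the wrist camera it gives the pose at the moment of the call.
- bot.sign_off(): hands the job in; it is judged then, once.
The state is a dict: "time": time; "joint_positions": joint angles; "qd": joint speeds; "tau": joint torques, N m; "position": TCP position; "tcp_rot": TCP orientation; "force": force on the tool from outside, world axes, zero at the start; "wrist_torque": the same for the moment, N m; "gripper_width": finger opening in m; "grip_force": force on a finger pad.
Only numpy, scipy, OpenCV 4.12 (cv2) and the standard library are available. Lean on these libraries where they do the work, as an engineer would, in place of code of your own. Each camera call takes 0.05 s, during which the arm holds its last target. There are 200 camera calls.

## Working session

There is one attempt and no reset: what is moved stays moved. The work goes in short steps, Python scripts to look and compute and a shell command to move; the robot and the scene stay as the last step left them, time stands still between calls to the robot, and variables do not carry over. Pictures are saved under pics/ and viewed, at most 13 in all, crops included, and the job is handed in when it is done.

```bash
mkdir -p pics; ls; python3 - <<'E'
from workcell import bot, capture, get_calibration
import cv2
s=bot.read_state(); print({k:s[k] for k in('time','position','tcp_rot','force','gripper_width')})
for n in('top','scene'):
    cv2.imwrite(f'pics/{n}0.png',capture(n)[:,:,::-1]); print(get_calibration(n))
print(get_calibration('wrist'))
E
```

```text
pics
{'time': 0.0, 'position': array([0.2409677 , 0.49412068, 0.22188278]), 'tcp_rot': array([-1.68568069e-04,  2.24948650e-01,  9.74370444e-01, -5.60548578e-04]), 'force': array([-0.39812198, -0.55100622, -0.72301846]), 'gripper_width': 0.09402581187599245}
{'fov_y': 51.2450447792146, 'cx': 319.7694861602233, 'cy': 194.51844605118922, 'k1': 0.03346698139536059, 'xyz': array([ 0.46873493, -0.0586374 ,  1.33384757]), 'orientation': array([-0.04399354,  0.70806997, -0.70414579,  0.02966821])}
{'fov_y': 46.887004458723105, 'cx': 323.90900171547503, 'cy': 205.31830980772057, 'k1': -0.1266044486825238, 'xyz': array([-0.51877729, -0.88571864,  0.83049176]), 'orientation': array([-0.45501967,  0.77038155, -0.38221267,  0.2310473 ])}
{'fov_y': 65.54587305369708, 'cx': 320.4741721326171, 'cy': 201.72711499343512, 'k1': -0.0548614154794055, 'xyz': array([0.17480862, 0.52656513, 0.38467794]), 'orientation': array([0.10901735, 0.84117839, 0.52539473, 0.06704104])}
```

View pics/top0.png

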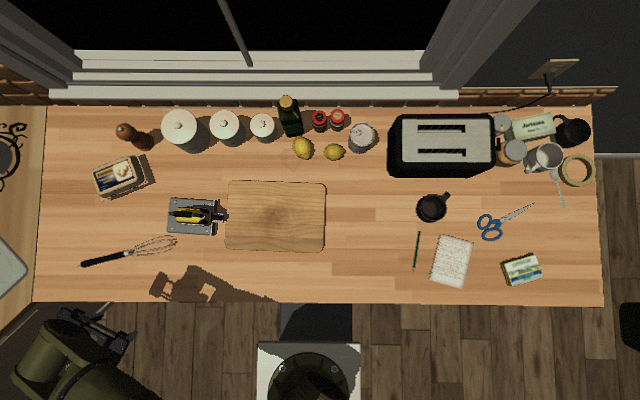

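View pics/scene0.png

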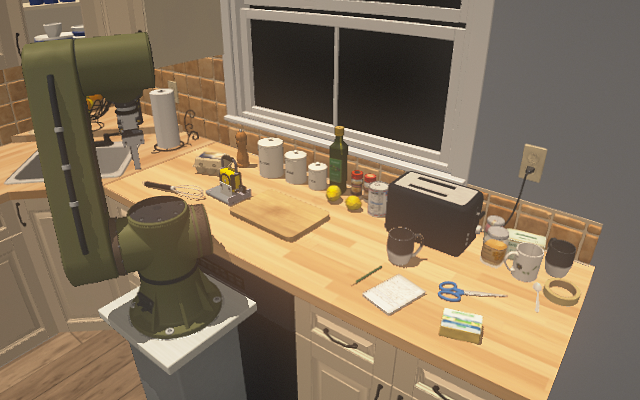

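```bash
cat > h.py <<'E'
import numpy as np, cv2
from workcell import bot, capture, get_calibration
from scipy.spatial.transform import Rotation as R
def cam(n):
    c=get_calibration(n); c['f']=200/np.tan(np.radians(c['fov_y']/2)); c['R']=R.from_quat(c['orientation'],scalar_first=True).as_matrix(); return c
def ray(c,u,v):
    d=np.array([u-c['cx'],v-c['cy']])/c['f']; s=d.copy()
    for _ in range(20): s=d/(1+c['k1']*(s@s))
    return c['R']@np.array([*s,1])
def onz(c,u,v,z):
    d=ray(c,u,v); return c['xyz']+d*(z-c['xyz'][2])/d[2]
def proj(c,p):
    q=c['R'].T@(np.array(p)-c['xyz']); s=q[:2]/q[2]; return s*(1+c['k1']*(s@s))*c['f']+[c['cx'],c['cy']]
def crop(im,u0,v0,u1,v1,k,name): cv2.imwrite('pics/'+name,cv2.resize(im[v0:v1,u0:u1,::-1],None,fx=k,fy=k,interpolation=cv2.INTER_CUBIC))
E
python3 - <<'E'
from h import *
im=cv2.imread('pics/top0.png')[:,:,::-1]; sc=cv2.imread('pics/scene0.png')[:,:,::-1]
a=cv2.resize(im[170:260,160:340],None,fx=4.4,fy=4.4,interpolation=cv2.INTER_CUBIC)   # 792x396
cv2.imwrite('pics/a.png',a[:,:,::-1])
crop(sc,195,140,335,245,5.7,'b.png')
E
```

```text
(no output)
```

View pics/a.png

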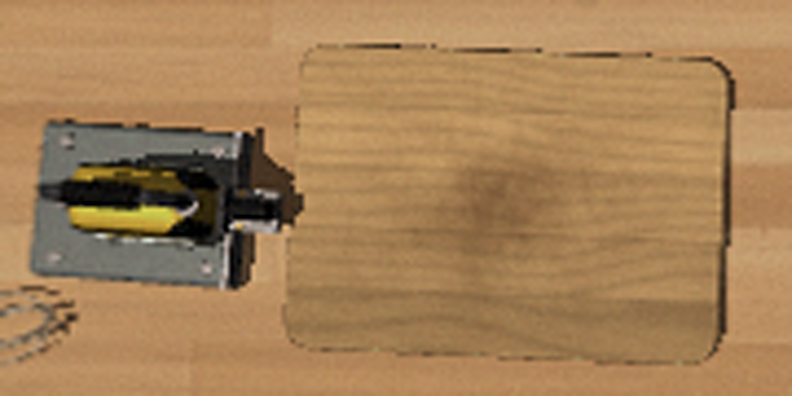

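View pics/b.png

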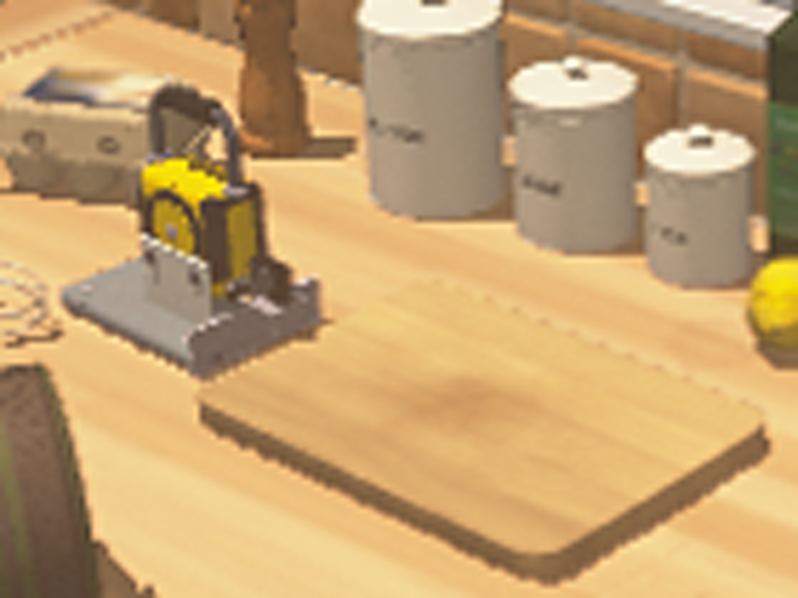

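```bash
python3 - <<'E'
from h import *
c=cam('top')
U=lambda x,y:(160+(x+.5)/4.4-.5,170+(y+.5)/4.4-.5)
P=lambda x,y,z:onz(c,*U(x,y),z)[:2]
np.set_printoptions(precision=4,suppress=True)
pts={'stopA':(251,133,.034),'stopB':(238,288,.034),'Lt':(303,62,.022),'Lb':(285,340,.022),'Rt':(732,75,.022),'Rb':(720,340,.022),'Tl':(320,45,.022),'Tr':(710,59,.022),'Bl':(305,348,.022),'Br':(700,362,.022),
'clipEnd':(281,210,.045),'pullfront':(276,210,.07),'pullside1':(255,192,.07),'pullside2':(255,228,.07),'handlefront':(200,208,.15),'casefrontA':(218,195,.116),'casefrontz':(218,240,.05)}
w={k:P(*v) for k,v in pts.items()}
for k in w: print(k,w[k])
an=lambda a,b:np.degrees(np.arctan2(*(w[a]-w[b])[::-1]))
print('stop',an('stopA','stopB'),'L',an('Lt','Lb'),'R',an('Rt','Rb'),'T',an('Tl','Tr')-90,'B',an('Bl','Br')-90)
# scene view check for a few: handle front leg, stop top corners
s=cam('scene'); V=lambda x,y:(195+(x+.5)/5.7-.5,140+(y+.5)/5.7-.5)
for n,p,z in(('stopR',(318,283),.034),('stopL',(205,345),.034),('farNear',(548,553),.022),('far',(768,418),.022)): print(n,onz(s,*V(*p),z)[:2])
E
```

```text
stopA [0.5864 0.2919]
stopB [0.4763 0.2974]
Lt [0.6392 0.2591]
Lb [0.4398 0.2659]
Rt [ 0.631  -0.0511]
Rb [ 0.4416 -0.0435]
Tl [0.6516 0.2472]
Tr [ 0.6426 -0.0352]
Bl [0.4342 0.2515]
Br [ 0.4261 -0.0294]
clipEnd [0.531 0.266]
pullfront [0.5298 0.2631]
pullside1 [0.5422 0.278 ]
pullside2 [0.5173 0.2772]
handlefront [0.527 0.292]
casefrontA [0.5374 0.2904]
casefrontz [0.5096 0.3082]
stop -2.8787037143451673 L -1.9541259486549898 R -2.287004059471649 T -1.834942951340338 B -1.6513071549829021
stopR [0.5808 0.2877]
stopL [0.4722 0.2822]
farNear [ 0.4328 -0.0432]
far [ 0.6356 -0.0499]
```

```bash
H="python3 -m handwheel"
$H '[[[-1,-0.8,0],0.3715,1],[[-1,-0.8,0],0.3715,1],[[-1,-0.8,0],0.3715,1],[[-1,-0.8,0],0.3715,1],[[-1,-0.8,0],0.3715,1],[[-1,-0.8,0],0.3715,1],[[-1,-0.8,0],0.3715,1],[[-1,-0.8,0],0.3715,1],[[-1,-0.8,0],0.3715,1],[[-1,-0.8,0],0.3715,1]]'
python3 -m handwheel '[[[-0.94,0.5,0],0,1],[[-0.94,0.5,0],0,1],[[-0.94,0.5,0],0,1]]' | tail -c 300
python3 -m handwheel '[[[-0.94,0.5,0],0,1],[[-0.94,0.5,0],0,1],[[-0.94,0.5,0],0,1]]' | tail -c 300
python3 -m handwheel '[[[-0.94,0.5,0],0,1],[[-0.94,0.5,0],0,1],[[-0.94,0.5,0],0,1]]' | tail -c 300
python3 -m handwheel '[[[-0.94,0.5,0],0,1],[[-0.94,0.5,0],0,1],[[-0.94,0.5,0],0,1]]' | tail -c 300
python3 -m handwheel '[[[-0.94,0.5,0],0,1],[[-0.94,0.5,0],0,1],[[-0.94,0.5,0],0,1],[[-0.94,0.5,0],0,1]]'
```

```text
time: 0.93
position: [0.2958, 0.3785, 0.2222]
tcp_rot: [0.0, 0.727, 0.686, -0.0]
force: [0.1, -0.1, 0.7]
gripper_width: 0.094
grip_force: 0.0
time: 1.18
position: [0.3416, 0.2798, 0.2221]
tcp_rot: [0.0, 0.725, 0.689, -0.0]
force: [-0.2, 1.7, -0.2]
gripper_width: 0.094
grip_force: 0.0
time: 1.43
position: [0.3871, 0.1829, 0.2224]
tcp_rot: [0.0, 0.725, 0.689, -0.0]
force: [-0.6, -0.0, -0.2]
gripper_width: 0.0939
grip_force: 0.0
time: 1.68
position: [0.4324, 0.0864, 0.2223]
tcp_rot: [0.0, 0.725, 0.689, -0.0]
force: [0.2, 0.8, -0.5]
gripper_width: 0.0941
grip_force: 0.0
time: 1.93
position: [0.4777, -0.0102, 0.2222]
tcp_rot: [0.0, 0.725, 0.689, -0.0]
force: [0.1, 1.0, 0.1]
gripper_width: 0.0939
grip_force: 0.0
time: 2.27
position: [0.5229, -0.1069, 0.2216]
tcp_rot: [-0.0, 0.726, 0.688, -0.0]
force: [-0.6, 0.2, -0.2]
gripper_width: 0.0941
grip_force: 0.0
```

```bash
python3 -m handwheel '[[[0,0,0.5],0,1],[[0,0,1],0,1],[[0,0,1],0,1],[[0,0,1],0,1]]' | tail -c 100
python3 -m handwheel '[[[0,0,0.4],0,1],[[0,0,0.75],0,1],[[0,0,0.95],0,1],[[0,0,0.95],0,1],[[0,0,0.95],0,1]]'
python3 -m handwheel '[[[0.12,0,0],0,1],[[0.24,0,0],0,1],[[0.34,0,0],0,1],[[0.42,0,0],0,1],[[0.48,0,0],0,1],[[0.53,0,0],0,1],[[0.58,0,0],0,1],[[0.63,0,0],0,1],[[0.68,0,0],0,1],[[0.72,0,0],0,1],[[0.74,0,0],0,1],[[0.74,0,0],0,1]]'
```

```text
cp_rot: [-0.003, 0.725, 0.689, -0.002]
force: [-0.4, 0.1, 0.2]
gripper_width: 0.094
grip_force: 0.0
time: 3.02
position: [0.5225, -0.1032, 0.0286]
tcp_rot: [0.0, 0.724, 0.689, 0.0]
force: [0.2, -0.1, 0.2]
gripper_width: 0.094
grip_force: 0.0
time: 4.02
position: [0.5262, -0.0292, 0.0279]
tcp_rot: [0.001, 0.725, 0.689, 0.0]
force: [0.2, -1.3, 0.4]
gripper_width: 0.0941
grip_force: 0.5
```

```bash
python3 -m handwheel '[[[0.02,0,0],0,1],[[0.03,0,0],0,1],[[0.03,0,0],0,1]]' | grep -E 'pos|force'
python3 - <<'E'
from h import *
im=capture('top'); cv2.imwrite('pics/top1.png',im[:,:,::-1])
crop(im,160,170,340,260,4.4,'a1.png')
E
```

```text
position: [0.5262, -0.0266, 0.0279]
force: [-0.5, -5.0, 3.3]
grip_force: 2.1
```

View pics/a1.png

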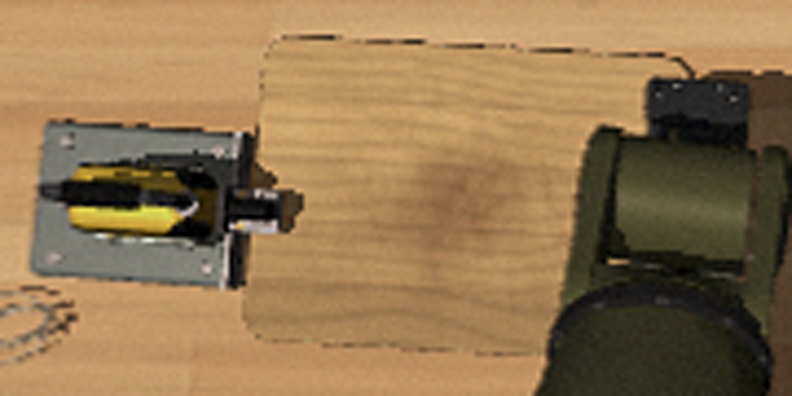

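```bash
for i in 1 ; do python3 -m handwheel '[[[0.01,0,0],0,1],[[0.02,0,0],0,1],[[0.03,0,0],0,1],[[0.03,0,0],0,1]]' | grep -E 'pos|force:'; python3 -m handwheel '[[[0.01,0,0],0,1],[[0.015,0,0],0,1],[[0.015,0,0],0,1]]' | grep -E 'pos|force:';python3 -m handwheel '[[[0.01,0,0],0,1],[[0.015,0,0],0,1],[[0.015,0,0],0,1]]' | grep -E 'pos|force:'; done
```

```text
position: [0.5264, -0.0237, 0.0278]
force: [0.7, -5.8, 4.1]
grip_force: 2.7
position: [0.5264, -0.0223, 0.0278]
force: [0.6, -5.7, 4.4]
grip_force: 3.0
position: [0.5265, -0.0208, 0.0278]
force: [-0.3, -5.8, 4.7]
grip_force: 3.0
```

```bash
python3 -m handwheel '[[[0.01,0,0],0,1],[[0.02,0,0],0,1],[[0.02,0,0],0,1]]' | grep -E 'pos|force:'; python3 -m handwheel '[[[0.01,0,0],0,1],[[0.02,0,0],0,1],[[0.02,0,0],0,1]]' | grep -E 'pos|force:'
python3 - <<'E'
from h import *
im=capture('top'); cv2.imwrite('pics/top2.png',im[:,:,::-1])
c=cam('top')
# profile of grey-level along image rows near stop / board left edge
for v in (205,210,225,230): print(v,im[v,208:232].astype(int).tolist())
E
```

```text
position: [0.5266, -0.0187, 0.0278]
force: [-0.5, -5.7, 4.4]
grip_force: 2.8
position: [0.5266, -0.0184, 0.0278]
force: [-2.7, -21.6, 4.7]
grip_force: 10.4
205 [[52, 48, 45], [161, 149, 142], [107, 100, 96], [129, 129, 119], [130, 130, 122], [190, 182, 172], [41, 38, 35], [26, 25, 21], [68, 50, 32], [190, 144, 94], [185, 147, 93], [186, 150, 99], [188, 149, 101], [184, 143, 95], [190, 149, 99], [188, 146, 95], [189, 148, 98], [186, 148, 96], [184, 144, 95], [186, 143, 94], [183, 144, 95], [186, 145, 96], [185, 142, 93], [195, 153, 102]]
210 [[24, 27, 25], [53, 53, 51], [51, 50, 48], [46, 50, 44], [52, 49, 48], [76, 71, 66], [30, 26, 28], [89, 68, 45], [82, 64, 44], [78, 61, 38], [79, 63, 43], [79, 61, 42], [77, 57, 38], [70, 50, 31], [72, 53, 35], [193, 152, 100], [200, 157, 105], [196, 153, 102], [200, 158, 105], [193, 153, 104], [192, 149, 98], [191, 148, 97], [192, 148, 101], [188, 149, 98]]
225 [[43, 42, 35], [108, 107, 99], [133, 130, 124], [193, 180, 174], [75, 69, 66], [23, 25, 23], [81, 64, 44], [194, 152, 99], [191, 149, 100], [189, 148, 97], [187, 147, 95], [189, 149, 96], [187, 148, 100], [186, 146, 97], [189, 147, 98], [182, 145, 93], [186, 147, 96], [185, 143, 95], [179, 137, 89], [177, 137, 87], [182, 141, 92], [181, 142, 92], [184, 143, 93], [177, 136, 89]]
230 [[142, 138, 127], [133, 137, 124], [137, 132, 123], [199, 187, 179], [15, 17, 14], [20, 20, 22], [186, 147, 95], [180, 142, 95], [177, 138, 92], [179, 141, 94], [178, 138, 91], [178, 138, 90], [186, 145, 95], [179, 142, 92], [183, 146, 96], [179, 139, 92], [180, 141, 91], [180, 141, 93], [184, 142, 97], [176, 137, 89], [176, 136, 87], [176, 137, 88], [180, 141, 90], [184, 142, 94]]
```

```bash
python3 -m handwheel '[[[0.01,0,0],0,1],[[0.015,0,0],0,1],[[0.015,0,0],0,1]]' | grep -E 'pos|force:'; python3 -m handwheel '[[[-0.06,0,0],0,1],[[-0.12,-0.05,0],0,-1],[[-0.12,-0.1,0],0,-1],[[-0.12,-0.1,0],0,-1],[[-0.12,-0.1,0],0,-1],[[-0.12,-0.1,0],0,-1],[[-0.12,-0.1,0],0,-1],[[-0.12,-0.1,0],0,-1],[[-0.08,-0.1,0],0,-1],[[-0.05,-0.1,0],0,-1],[[-0.03,-0.1,0],0,-1],[[-0.03,-0.1,0],0,-1]]'; python3 -m handwheel '[[[0.01,0,0],0,-1],[[0.02,0,0],0,-1],[[0.03,0,0],0,-1],[[0.03,0,0],0,-1]]'
```

```text
position: [0.5266, -0.0182, 0.0279]
force: [-2.8, -33.2, 6.0]
grip_force: 16.0
time: 6.95
position: [0.5166, -0.0178, 0.0275]
tcp_rot: [0.001, 0.724, 0.689, -0.0]
force: [3.5, -10.2, -3.5]
gripper_width: 0.0243
grip_force: 5.7
time: 7.28
position: [0.5183, -0.0191, 0.0282]
tcp_rot: [0.004, 0.725, 0.689, -0.001]
force: [6.8, -44.8, -3.2]
gripper_width: 0.0008
grip_force: 22.0
```

```bash
python3 -m handwheel '[[[-0.15,0,0],0,-1],[[-0.3,0,0],0,-1],[[-0.3,0,-0.4],0,1],[[-0.3,0,-0.8],0,1],[[-0.3,0,-1],0,1],[[-0.3,0,-1],0,1]]' | grep -E 'time|pos|force:'; python3 -m handwheel '[[[0,0,-0.4],0,1],[[0.4,0.05,-0.8],0,1],[[0.8,0.1,-0.8],0,1],[[1,0.1,-0.8],0,1],[[1,0.1,-0.8],0,1]]' | grep -E 'time|pos'; python3 -m handwheel '[[[0.4,0,0],0,1],[[0.8,0,0],0,1],[[0.8,0,0],0,1],[[0.8,0,0],0,1]]'
python3 - <<'E'
from h import *
im=capture('wrist'); c=cam('wrist'); print(c['xyz'],c['R'][:,2]); cv2.imwrite('pics/w1.png',im[:,:,::-1])
np.save('wc.npy',c,allow_pickle=True)
im=capture('top'); cv2.imwrite('pics/top3.png',im[:,:,::-1])
E
```

```text
time: 7.78
position: [0.517, -0.0445, 0.1321]
force: [0.2, 0.1, 1.0]
grip_force: 0.0
time: 8.2
position: [0.5302, 0.0594, 0.2076]
time: 8.53
position: [0.5336, 0.1362, 0.2063]
tcp_rot: [-0.0, 0.724, 0.69, -0.001]
force: [0.2, -0.6, -0.1]
gripper_width: 0.0838
grip_force: 0.0
[0.5375351  0.20871372 0.36915293] [-0.01467424 -0.25500797 -0.9668276 ]
```

View pics/w1.png

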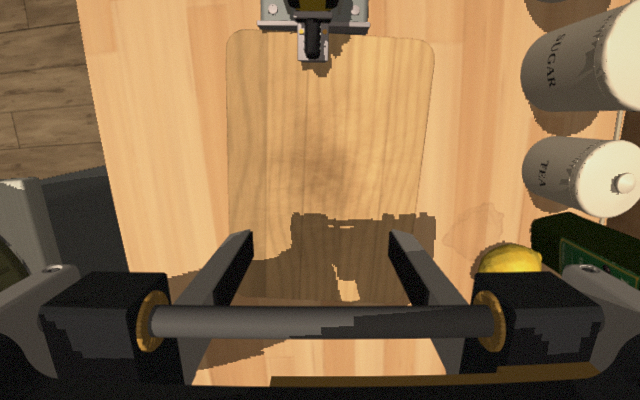

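```bash
python3 -m handwheel '[[[0.3,0,-0.2],0,1],[[0.6,0,-0.3],0,1],[[0.6,0,-0.3],0,1],[[0.6,0,-0.3],0,1]]' | grep -E 'time|pos'
python3 - <<'E'
from h import *
im=capture('wrist'); c=cam('wrist'); cv2.imwrite('pics/w2.png',im[:,:,::-1]); np.save('wc2.npy',c,allow_pickle=True)
a=cv2.imread('pics/w1.png')[0:75,240:390]; b=im[:200,200:430,::-1]
A=cv2.resize(a,(600,300),interpolation=cv2.INTER_CUBIC); B=cv2.resize(b,(345,300)); 
B=cv2.resize(im[0:150,200:430,::-1],(460,300),interpolation=cv2.INTER_CUBIC)
cv2.imwrite('pics/ab.png',np.vstack([A,np.hstack([B,np.zeros((300,140,3),np.uint8)])]))
E
```

```text
time: 8.97
position: [0.5372, 0.1945, 0.2374]
```

View pics/ab.png

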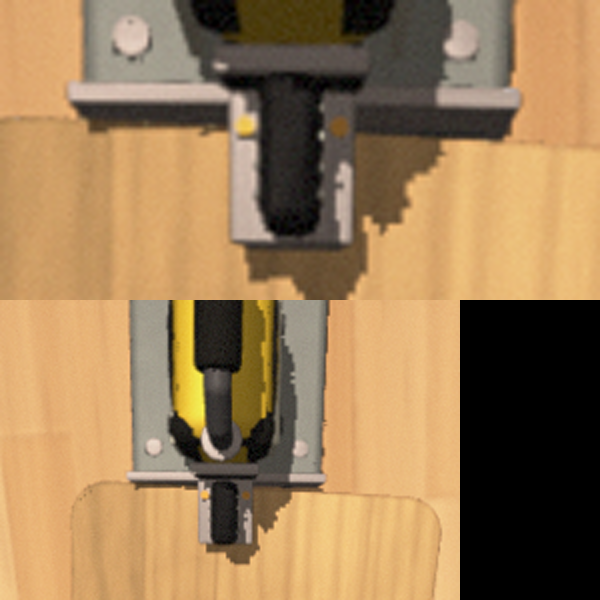

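```bash
python3 - <<'E'
from h import *
np.set_printoptions(precision=4,suppress=True)
def edge(im,us,v0,v1,lo=0):  # strongest vertical gradient row per column, subpixel
    g=cv2.GaussianBlur(im,(0,0),1).astype(float).sum(2); out=[]
    for u in us:
        d=np.abs(np.gradient(g[:,u]))[v0:v1]; k=int(d.argmax()); 
        out.append((u,v0+k,round(d[k],1)))
    return out
for nm,cf in(('w1','wc.npy'),('w2','wc2.npy')):
    im=cv2.imread(f'pics/{nm}.png'); c=np.load(cf,allow_pickle=True).item()
    print(nm,c['xyz'])
    rng={'w1':(240,256,374,425,20,45),'w2':(240,262,368,408,232,256)}[nm]
    for us in (range(rng[0],rng[1],3),range(rng[2],rng[3],8)):
        for u,v,g in edge(im,us,rng[4],rng[5]): print(u,v,g,onz(c,u,v,.022)[:2])
# stop top front edge from w1,w2
    S={'w1':[(258.,25.9),(369.7,26.7)],'w2':[(264,241),(362,243.5)]}[nm]
c=np.load('wc.npy',allow_pickle=True).item()
U=lambda x,y:(240+(x+.5)/4-.5,(y+.5)/4-.5)
for n,p,z in(('stopL',(72,104),.034),('stopR',(519,107),.034),('clipL',(232,243),.045),('clipR',(352,243),.045),('pullfront',(293,238),.066),('pL',(262,160),.066),('pR',(322,160),.066),('stopbarL',(70,84),.034),('stopbarR',(520,91),.034)):
    print(n,onz(c,*U(*p),z)[:2])
E
```

```text
w1 [0.5375 0.2087 0.3692]
240 29 33.0 [0.4587 0.3045]
243 28 21.5 [0.4619 0.3053]
246 28 23.5 [0.465  0.3051]
249 28 22.5 [0.4681 0.3049]
252 28 21.0 [0.4712 0.3047]
255 29 21.5 [0.4742 0.3035]
374 36 24.0 [0.596  0.2906]
382 37 19.5 [0.6042 0.2893]
390 38 11.0 [0.6125 0.288 ]
398 37 7.5 [0.6208 0.2887]
406 39 12.5 [0.6291 0.2865]
414 37 7.0 [0.6374 0.2881]
422 39 25.0 [0.6458 0.2859]
w2 [0.5409 0.2674 0.3996]
240 232 48.0 [0.429  0.1326]
243 232 75.5 [0.4329 0.1324]
246 255 19.5 [0.4331 0.1   ]
249 237 5.0 [0.4399 0.1252]
252 249 2.5 [0.442  0.1082]
255 255 5.0 [0.445  0.0995]
258 255 5.5 [0.449  0.0993]
261 233 4.0 [0.4562 0.1299]
368 233 3.0 [0.5945 0.1229]
376 233 3.0 [0.6049 0.1224]
384 232 4.5 [0.6153 0.1232]
392 234 2.5 [0.6257 0.1199]
400 232 44.0 [0.6361 0.1221]
stopL [0.4793 0.3032]
stopR [0.5895 0.2969]
clipL [0.5174 0.2665]
clipR [0.5466 0.265 ]
pullfront [0.5326 0.2631]
pL [0.5266 0.28  ]
pR [0.5401 0.2794]
stopbarL [0.4792 0.3078]
stopbarR [0.5898 0.3005]
```

```bash
python3 - <<'E'
from h import *
np.set_printoptions(precision=4,suppress=True)
c=np.load('wc.npy',allow_pickle=True).item(); im=cv2.imread('pics/w1.png')
g=cv2.GaussianBlur(im,(0,0),1).astype(float).sum(2)
for lo,hi in((215,242),(405,445)):
    P=[]
    for v in range(60,200,8):
        d=np.abs(np.gradient(g[v]))[lo:hi]; k=d.argmax(); P.append(onz(c,lo+k,v,.022)[:2])
    P=np.array(P); f=np.polyfit(P[:,1],P[:,0],1); r=P[:,0]-np.polyval(f,P[:,1]); m=abs(r)<.002; f=np.polyfit(P[m,1],P[m,0],1); print(m.sum(),f,'x at y=.1',np.polyval(f,.1),'angle',np.degrees(np.arctan(f[0])))
im=cv2.imread('pics/top3.png'); crop(im[:,:,::-1],200,170,340,260,5,'t3.png')
E
```

```text
18 [0.0938 0.4134] x at y=.1 0.42273637156752153 angle 5.359023272387326
18 [0.1002 0.6331] x at y=.1 0.6431354981501678 angle 5.722447237639058
```

View pics/t3.png

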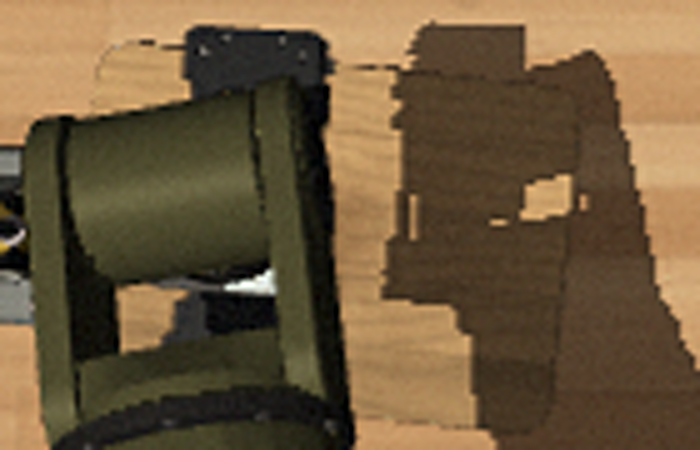

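```bash
python3 -m handwheel '[[[-0.4,0.1,0],0,-1],[[-0.8,0.1,0],0,-1],[[-1,0.1,0],0,-1],[[-1,0.1,0],0,-1]]' | grep -E 'pos'; python3 -m handwheel '[[[-0.4,0.1,0],0,-1],[[-0.8,0.1,0],0,-1],[[-1,0.1,0],0,-1],[[-1,0.1,0],0,-1]]' | grep -E 'pos'; python3 -m handwheel '[[[-0.4,0.16,0],0,-1],[[-0.6,0.16,0.3],0,-1],[[-0.6,0.16,0.7],0,-1],[[-0.6,0.16,1],0,-1],[[-0.6,0.16,1],0,-1]]' | grep -E 'pos';  python3 -m handwheel '[[[0,0,0.4],0,-1],[[0,0,0.8],0,-1],[[0,0,1],0,-1],[[0,0,1.0],0,-1],[[0,0,1.0],0,-1]]' | grep -E 'time|pos|wid'
```

```text
position: [0.5417, 0.0894, 0.2369]
position: [0.5464, -0.0101, 0.2369]
position: [0.557, -0.0664, 0.1313]
time: 10.52
position: [0.5605, -0.0665, 0.0387]
gripper_width: 0.0005
```

```bash
python3 -m handwheel '[[[0,0,0.1],0,-1],[[0.1,0,0.1],0,-1],[[0.2,0,0.1],0,-1],[[0.3,0,0.1],0,-1],[[0.35,0,0.1],0,-1],[[0.38,0,0.1],0,-1],[[0.4,0,0.1],0,-1],[[0.4,0,0.1],0,-1]]' | grep -E 'pos|force:'; for k in 1; do python3 -m handwheel '[[[0.01,0,0],0,-1],[[0.02,0,0],0,-1],[[0.02,0,0],0,-1]]' | grep -E 'pos|force:'; python3 -m handwheel '[[[0.01,0,0],0,-1],[[0.02,0,0],0,-1],[[0.02,0,0],0,-1]]' | grep -E 'pos|force:';python3 -m handwheel '[[[0.01,0,0],0,-1],[[0.02,0,0],0,-1],[[0.02,0,0],0,-1]]' | grep -E 'pos|force:';done
```

```text
position: [0.562, -0.0263, 0.0276]
force: [-0.1, 0.8, -0.6]
grip_force: 0.0
position: [0.5621, -0.0249, 0.0275]
force: [-0.7, -0.2, -0.5]
grip_force: 0.1
position: [0.5625, -0.0242, 0.0275]
force: [1.9, -11.1, -3.3]
grip_force: 5.1
position: [0.5634, -0.0236, 0.0278]
force: [6.5, -22.1, -4.7]
grip_force: 10.4
```

```bash
python3 -m handwheel '[[[0.005,0.03,0],0,-1],[[0.01,0.06,0],0,-1],[[0.015,0.09,0],0,-1],[[0.02,0.12,0],0,-1],[[0.02,0.12,0],0,-1]]' | grep -E 'pos|force:'; python3 -m handwheel '[[[0.005,0.03,0],0,-1],[[0.01,0.05,0],0,-1],[[0.01,0.05,0],0,-1]]' | grep -E 'pos|force:'; python3 - <<'E'
from h import *
im=capture('top'); print([ [im[v,208:222].astype(int).sum(1).tolist()] for v in (203,205,225,230)])
E
```

```text
position: [0.5747, -0.021, 0.0275]
force: [1.3, -12.5, -1.0]
grip_force: 6.1
position: [0.5794, -0.0211, 0.0275]
force: [-0.8, -17.6, 0.9]
grip_force: 9.0
[[[412, 464, 434, 378, 377, 532, 308, 71, 184, 495, 479, 493, 490, 482]], [[166, 467, 304, 398, 387, 548, 109, 74, 137, 445, 438, 438, 438, 431]], [[108, 318, 385, 578, 224, 75, 120, 459, 450, 432, 453, 439, 444, 437]], [[408, 382, 400, 579, 44, 61, 429, 424, 416, 418, 412, 431, 430, 428]]]
```

```bash
python3 -m handwheel '[[[0.01,0.03,0],0,-1],[[0.015,0.06,0],0,-1],[[0.02,0.09,0],0,-1],[[0.02,0.12,0],0,-1],[[0.02,0.12,0],0,-1]]' | grep -E 'pos|force:'; python3 - <<'E'
from h import *
im=capture('top'); print([ [im[v,208:222].astype(int).sum(1).tolist()] for v in (203,205,225,230)])
E
```

```text
position: [0.5918, -0.021, 0.0275]
force: [0.4, -26.3, 1.3]
grip_force: 13.2
[[[409, 461, 449, 381, 384, 526, 307, 83, 173, 508, 491, 497, 488, 495]], [[162, 475, 296, 387, 402, 553, 123, 78, 243, 459, 440, 439, 435, 433]], [[105, 314, 388, 577, 216, 86, 67, 349, 448, 441, 448, 447, 439, 433]], [[429, 394, 374, 593, 65, 85, 71, 431, 424, 414, 416, 417, 408, 424]]]
```

```bash
python3 -m handwheel '[[[-0.1,0,0],0,-1],[[-0.25,-0.1,0],0,1],[[-0.25,-0.4,0],0,1],[[-0.25,-0.6,0],0,1],[[-0.25,-0.6,0],0,1],[[-0.25,-0.6,0],0,1],[[-0.25,-0.6,0],0,1],[[-0.25,-0.6,0],0,1],[[-0.25,-0.6,0],0,1],[[-0.25,-0.6,0],0,1]]'
python3 - <<'E'
from h import *
s=bot.read_state(); q=s['tcp_rot']; print('heading',np.degrees(2*np.arctan2(q[2],q[1])))
im=capture('top'); cv2.imwrite('pics/top4.png',im[:,:,::-1])
# board near-end edge & stop bright ridge, subpixel per row
c=cam('top'); E=[];S=[]
for v in list(range(186,196))+list(range(228,246)):
    r=cv2.GaussianBlur(im,(0,0),.7)[v].astype(float).sum(1)
for v in range(199,235):
    r=im[v].astype(float).sum(1)
    k=208+int(np.argmax(r[208:216]>505)); pass
    # bright->dark crossing at 300 after bright, then dark->board crossing at 300
    b=208+int(np.argmax(r[208:216])); 
    if r[b]<500: continue
    i=next((j for j in range(b,b+4) if r[j]>300>=r[j+1]),None)
    j=next((j for j in range(b+1,b+8) if r[j]<300<=r[j+1]),None)
    if i is None or j is None or j-b>4: continue
    S.append(onz(c,i+(r[i]-300)/(r[i]-r[i+1]),v,.034)[:2]); E.append(onz(c,j+(300-r[j])/(r[j+1]-r[j]),v,.022)[:2])
for n,P in(('stop',S),('board',E)):
    P=np.array(P); f=np.polyfit(P[:,0],P[:,1],1); print(n,len(P),np.degrees(np.arctan(f[0])),np.polyval(f,[.479,.53,.589]))
E
```

```text
time: 13.95
position: [0.5307, -0.0391, 0.0273]
tcp_rot: [0.0, 0.725, 0.689, 0.0]
force: [0.1, -1.1, 0.2]
gripper_width: 0.0573
grip_force: 0.0
heading 87.1356543611995
stop 14 -2.0706275130706464 [0.30553792 0.30369402 0.30156087]
board 14 0.990735352197587 [0.29777469 0.29865665 0.29967695]
```

```bash
python3 -m handwheel '[[[0,0,0],0,1],[[0,0,0],0,1],[[0,0,0],0,1],[[0,0,0],0,1],[[0.05,0,0],0,1],[[0.1,0,0],0,1],[[0.13,0,0],0,1],[[0.15,0,0],0,1],[[0.17,0,0],0,1],[[0.18,0,0],0,1],[[0.19,0,0],0,1],[[0.19,0,0],0,1]]'; python3 -m handwheel '[[[0.01,0,0],0,1],[[0.02,0,0],0,1],[[0.02,0,0],0,1]]' | grep -E 'pos|force:'
python3 -c "
from h import *
s=bot.read_state();print(s['wrist_torque'])"
```

```text
time: 15.0
position: [0.5307, -0.0226, 0.0274]
tcp_rot: [0.001, 0.724, 0.69, -0.002]
force: [-5.1, -23.0, 2.7]
gripper_width: 0.0937
grip_force: 11.5
position: [0.5304, -0.022, 0.0274]
force: [-8.7, -35.2, 4.3]
grip_force: 17.8
[-6.82413487  1.97181309  2.03343841]
```

```bash
cat > f.py <<'E'
from h import *
s=bot.read_state();f=s['force'];t=s['wrist_torque'];print('F',f.round(1),'tz',t.round(2),'xoff',round(t[2]/f[1],4) if abs(f[1])>3 else None, s['position'].round(4))
E
python3 -m handwheel '[[[-0.01,-0.02,0],0,1],[[-0.01,-0.04,0],0,1],[[-0.01,-0.04,0],0,1]]' >/dev/null; python3 f.py;  python3 -m handwheel '[[[0,-0.03,0],0,1],[[0,-0.04,0],0,1],[[0,-0.04,0],0,1]]' >/dev/null; python3 f.py
```

```text
F [ -6.9 -21.2   1.3] tz [-4.05  1.24  1.21] xoff -0.0573 [ 0.5266 -0.0213  0.0274]
F [ -3.3 -14.5   1.2] tz [-2.62  0.76  0.76] xoff -0.0526 [ 0.5228 -0.0202  0.0274]
```

```bash
python3 -m handwheel '[[[0.01,-0.03,0],0,1],[[0.01,-0.04,0],0,1],[[0.01,-0.04,0],0,1]]' >/dev/null; python3 f.py;  python3 -m handwheel '[[[0.01,-0.03,0],0,1],[[0.01,-0.04,0],0,1],[[0.01,-0.04,0],0,1]]' >/dev/null; python3 f.py
```

```text
F [ -1.3 -11.2   0.4] tz [-2.29  0.72  0.64] xoff -0.0573 [ 0.5189 -0.0187  0.0274]
F [ -1.6 -13.9  -0.2] tz [-2.79  0.32 -0.76] xoff 0.055 [ 0.5153 -0.0178  0.0275]
```

```bash
python3 -m handwheel '[[[0.005,0.02,0],0,1],[[0.005,0.02,0],0,1]]' >/dev/null; python3 f.py;  python3 -m handwheel '[[[0.01,0,0],0,1],[[0.01,0,0],0,1]]' >/dev/null; python3 f.py; python3 -m handwheel '[[[0.01,0,0],0,1],[[0.01,0,0],0,1]]' >/dev/null; python3 f.py
```

```text
F [ -5.7 -18.9   2.5] tz [-3.82  0.7  -0.03] xoff 0.0017 [ 0.5171 -0.018   0.0275]
F [ -5.2 -28.    2.2] tz [-5.35  0.88 -0.01] xoff 0.0003 [ 0.5171 -0.0178  0.0275]
F [ -6.9 -35.5   2. ] tz [-6.85  1.   -0.08] xoff 0.0023 [ 0.5171 -0.0177  0.0275]
```

```bash
python3 -m handwheel '[[[-0.02,0,0],0,1],[[-0.05,0,0],0,1],[[-0.15,0,0],0,1],[[-0.3,0,0],0,1],[[-0.3,0,-0.4],0,1],[[-0.3,0,-0.8],0,1],[[-0.3,0,-1],0,1],[[-0.3,0,-1],0,1]]' | grep -E 'time|pos|force:'; python3 -m handwheel '[[[0,0,-0.4],0,1],[[0.4,0.05,-0.8],0,1],[[0.8,0.1,-0.8],0,1],[[1,0.1,-0.8],0,1],[[1,0.1,-0.8],0,1]]' | grep -E 'time|pos'; python3 -m handwheel '[[[0.4,0,0],0,1],[[0.8,0,0],0,1],[[0.8,0,0],0,1],[[0.8,0,0],0,1],[[0.8,0,0],0,1]]' | grep -E 'time|pos'
cat > m.py <<'E'
from h import *
np.set_printoptions(precision=4,suppress=True)
c=cam('wrist'); im=capture('wrist')[:,:,::-1].copy(); cv2.imwrite('pics/w3.png',im); np.save('wc3.npy',c,allow_pickle=True)
g=cv2.GaussianBlur(im,(0,0),1).astype(float).sum(2)
for lo,hi in((205,245),(405,450)):
    P=[]
    for v in range(60,200,8):
        d=np.abs(np.gradient(g[v]))[lo:hi]; k=d.argmax(); P.append(onz(c,lo+k,v,.022)[:2])
    P=np.array(P); f=np.polyfit(P[:,1],P[:,0],1); r=P[:,0]-np.polyval(f,P[:,1]); m=abs(r)<.002; f=np.polyfit(P[m,1],P[m,0],1); print(m.sum(),'x at y=.1',np.polyval(f,.1),'angle',np.degrees(np.arctan(f[0])))
cv2.imwrite('pics/c3.png',cv2.resize(im[0:75,220:420],None,fx=4,fy=4,interpolation=cv2.INTER_CUBIC))
E
python3 m.py
```

```text
time: 17.42
position: [0.518, -0.0445, 0.1321]
force: [-0.5, -0.1, 1.0]
grip_force: 0.0
time: 17.83
position: [0.5313, 0.0594, 0.2076]
time: 18.25
position: [0.5349, 0.1347, 0.2066]
18 x at y=.1 0.4319678994714364 angle 2.79851451670048
18 x at y=.1 0.6522691675877714 angle 2.820735961892619
```

View pics/c3.png

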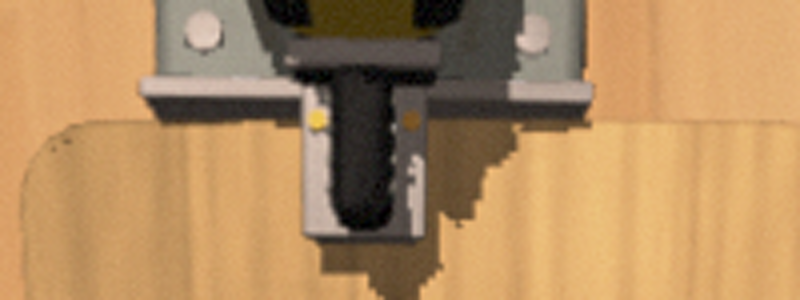

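```bash
python3 - <<'E'
from h import *
np.set_printoptions(precision=4,suppress=True)
c=np.load('wc2.npy',allow_pickle=True).item()
for n,u,v,zs in(('ringfront',311,79,(.116,.13)),('rodfront at bend',309,72,(.116,.14,.173)),('rod upper',309,40,(.15,.173)),('dark body front',311,83,(.06,.09)),('stop',311,92,(.034,))):
    for z in zs: print(n,z,onz(c,u,v,z)[:2])
c=np.load('wc3.npy',allow_pickle=True).item()
U=lambda x,y:(220+(x+.5)/4-.5,(y+.5)/4-.5)
for n,p,z in(('stopL',(142,92),.034),('stopR',(592,101),.034),('clipL',(303,238),.045),('clipR',(427,238),.045),('pullL',(330,150),.068),('pullR',(393,150),.068),('pullfront',(362,228),.066)): print(n,onz(c,*U(*p),z)[:2])
E
```

```text
ringfront 0.116 [0.5341 0.3023]
ringfront 0.13 [0.5345 0.3006]
rodfront at bend 0.116 [0.5327 0.3081]
rodfront at bend 0.14 [0.5334 0.3047]
rodfront at bend 0.173 [0.5344 0.2999]
rod upper 0.15 [0.535  0.3257]
rod upper 0.173 [0.5356 0.3204]
dark body front 0.06 [0.5326 0.3053]
dark body front 0.09 [0.5333 0.3019]
stop 0.034 [0.5314 0.2985]
stopL [0.4784 0.3059]
stopR [0.5892 0.298 ]
clipL [0.5166 0.2675]
clipR [0.5468 0.2659]
pullL [0.5255 0.2815]
pullR [0.5395 0.2808]
pullfront [0.5316 0.2651]
```

```bash
python3 -m handwheel '[[[0.4,-0.05,0],0,1],[[0.7,-0.1,0],0,1],[[0.7,-0.1,0],0,1],[[0.7,-0.1,0],0,1]]' | grep pos; python3 -m handwheel '[[[0.3,0,0],0,1],[[0.6,0,0],0,1],[[0.6,0,0],0,1],[[0.6,0,0],0,1],[[0.6,0,0],0,1]]' | grep -E 'pos'; python3 -m handwheel '[[[0,0,0.25],0,1],[[0,0,0.45],0,1],[[0,0,0.6],0,1],[[0,0,0.6],0,1],[[0,0,0.6],0,1]]'
```

```text
position: [0.5285, 0.2055, 0.2071]
position: [0.5319, 0.264, 0.2072]
time: 19.47
position: [0.5318, 0.2643, 0.1476]
tcp_rot: [-0.0, 0.725, 0.689, -0.0]
force: [0.1, -0.5, 0.6]
gripper_width: 0.0942
grip_force: 0.0
```

```bash
python3 -m handwheel '[[[0.02,0,0.2],0,1],[[0.02,0,0.35],0,1],[[0.02,0,0.45],0,1],[[0.02,0,0.45],0,1]]' | grep -E 'pos|force:'; python3 -m handwheel '[[[0,0,0.05],0,1],[[0,0,0.1],0,1],[[0,0,0.15],0,1],[[0,0,0.2],0,1],[[0,0,0.2],0,1]]' | grep -E 'pos|force:';  python3 -m handwheel '[[[0,0,0.05],0,1],[[0,0,0.1],0,1],[[0,0,0.14],0,1],[[0,0,0.14],0,1]]' | grep -E 'pos|force:'; python3 - <<'E'
from h import *
im=capture('wrist'); cv2.imwrite('pics/w4.png',im[:,:,::-1]); 
E
```

```text
position: [0.5314, 0.267, 0.1016]
force: [0.1, -0.2, -0.6]
grip_force: 0.0
position: [0.5313, 0.2675, 0.0815]
force: [0.1, -0.7, -0.5]
grip_force: 0.0
position: [0.5313, 0.2675, 0.0674]
force: [0.3, -0.3, -0.1]
grip_force: 0.0
```

View pics/w4.png

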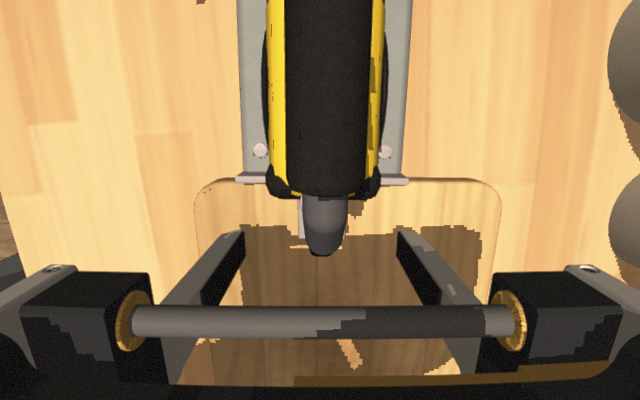

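```bash
python3 -m handwheel '[[[0.015,0,0],0,1],[[0.03,0,0],0,1],[[0.03,0,0],0,1]]' | grep -E 'pos|force:';  python3 -m handwheel '[[[0.0,0,0],0,-1],[[0,0,0],0,-1],[[0,0,0],0,-1],[[0,0,0],0,-1],[[0,0,0],0,-1],[[0,0,0],0,-1],[[0,0,0],0,-1],[[0,0,0],0,-1],[[0,0,0],0,-1],[[0,0,0],0,-1],[[0,0,0],0,-1],[[0,0,0],0,-1]]'
```

```text
position: [0.5319, 0.271, 0.0687]
force: [0.0, -0.4, 0.1]
grip_force: 0.0
time: 21.85
position: [0.5318, 0.2706, 0.0684]
tcp_rot: [0.0, 0.725, 0.689, -0.0]
force: [0.1, -0.1, -1.0]
gripper_width: 0.0174
grip_force: 0.0
```

```bash
python3 -m handwheel '[[[0,0,0],0,-1],[[0,0,0],0,-1],[[0,0,0],0,-1],[[0,0,0],0,-1]]'; python3 -m handwheel '[[[-0.03,0,-0.01],0,-1],[[-0.06,0,-0.02],0,-1],[[-0.1,0,-0.03],0,-1],[[-0.15,0,-0.03],0,-1],[[-0.2,0,-0.03],0,-1],[[-0.2,0,-0.03],0,-1]]'
```

```text
time: 22.18
position: [0.5319, 0.2706, 0.0685]
tcp_rot: [0.0, 0.725, 0.689, 0.0]
force: [1.1, 0.5, -0.4]
gripper_width: 0.0135
grip_force: 30.0
time: 22.68
position: [0.5306, 0.2498, 0.0712]
tcp_rot: [-0.0, 0.725, 0.689, -0.0]
force: [2.0, 3.8, -6.3]
gripper_width: 0.0138
grip_force: 30.0
```

```bash
python3 -m handwheel '[[[-0.2,0,-0.01],0,-1],[[-0.4,0,-0.02],0,-1],[[-0.6,0,-0.03],0,-1],[[-0.8,0,-0.03],0,-1],[[-0.95,0,-0.03],0,-1],[[-0.95,0,-0.03],0,-1]]' | grep -E 'pos|for|wid'; python3 -m handwheel '[[[-0.2,0,0],0,-1],[[-0.4,0,0],0,-1],[[-0.6,0,0],0,-1],[[-0.8,0,0],0,-1],[[-0.95,0,0],0,-1],[[-0.95,0,0],0,-1]]' | grep -E 'pos|for|wid'; python3 -m handwheel '[[[-0.2,0,0],0,-1],[[-0.4,0,0],0,-1],[[-0.6,0,0],0,-1],[[-0.75,0,0],0,-1],[[-0.83,0,0],0,-1],[[-0.83,0,0],0,-1]]' | grep -E 'time|pos|for|wid'
python3 - <<'E'
from h import *
im=capture('scene'); c=cam('scene')
u,v=proj(c,[.518,-.02,.03]).astype(int); print(u,v); crop(im,u-70,v-55,u+70,v+50,5.7,'s5.png')
E
```

```text
position: [0.5258, 0.154, 0.0746]
force: [-1.4, 4.5, -1.5]
gripper_width: 0.0135
grip_force: 30.0
position: [0.5212, 0.0599, 0.0746]
force: [-1.1, 4.9, -1.4]
gripper_width: 0.0141
grip_force: 30.0
time: 24.18
position: [0.5173, -0.0219, 0.0745]
force: [-0.7, 5.5, -1.7]
gripper_width: 0.0135
grip_force: 30.0
301 221
```

View pics/s5.png

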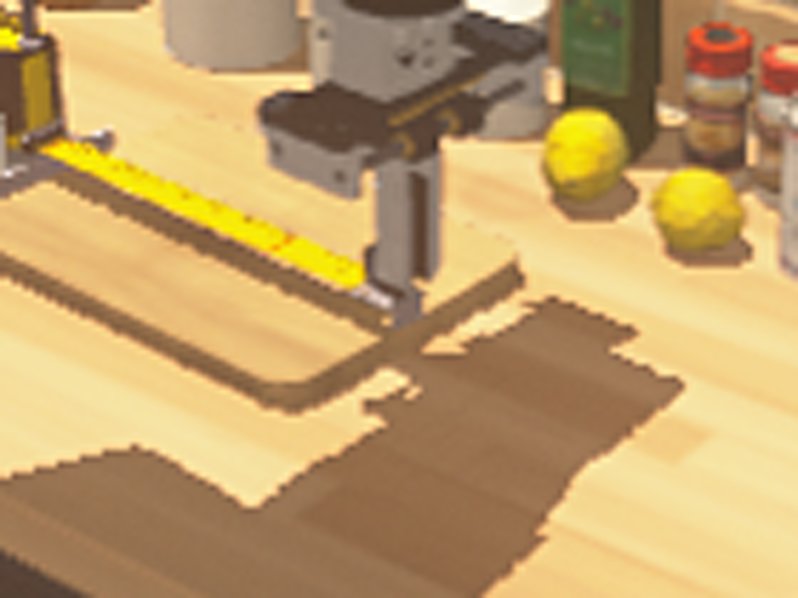

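```bash
python3 -m handwheel '[[[0,0,0.04],0,-1],[[0,0,0.08],0,-1],[[0,0,0.12],0,-1],[[0,0,0.16],0,-1],[[0,0,0.19],0,-1],[[0,0,0.19],0,-1]]' | grep -E 'pos|for|wid';  python3 -m handwheel '[[[0.02,0,0],0,-1],[[0.04,0,0],0,-1],[[0.06,0,0],0,-1],[[0.08,0,0],0,-1],[[0.08,0,0],0,-1]]' | grep -E 'time|pos|for'; python3 -m handwheel '[[[0.01,0,0],0,-1],[[0.02,0,0],0,-1],[[0.02,0,0],0,-1]]' | grep -E 'time|pos|for'
```

```text
position: [0.5171, -0.0203, 0.055]
force: [-0.6, 5.6, -0.0]
gripper_width: 0.014
grip_force: 30.0
time: 25.15
position: [0.5178, -0.0125, 0.0557]
force: [-0.0, 4.7, -0.0]
grip_force: 30.0
time: 25.4
position: [0.5178, -0.011, 0.0557]
force: [-0.2, 4.5, 0.2]
grip_force: 30.0
```

```bash
python3 -m handwheel '[[[0.01,0,0],0,-1],[[0.015,0,0],0,-1],[[0.015,0,0],0,-1]]' | grep -E 'pos|force:'; python3 -m handwheel '[[[0.01,0,0],0,-1],[[0.01,0,0],0,-1]]' | grep -E 'pos|force:'; python3 -m handwheel '[[[0.01,0,0],0,-1],[[0.01,0,0],0,-1]]' | grep -E 'pos|force:'
```

```text
position: [0.5179, -0.0107, 0.0557]
force: [-1.2, -3.1, 1.8]
grip_force: 30.0
position: [0.5179, -0.0104, 0.0557]
force: [-1.6, -9.0, 1.9]
grip_force: 30.0
position: [0.5179, -0.0101, 0.0557]
force: [-2.5, -14.0, 2.2]
grip_force: 30.0
```

```bash
python3 -m handwheel '[[[-0.01,0,0],0,-1],[[-0.02,0,0],0,-1],[[-0.02,0,0.01],0,-1],[[-0.02,0,0.02],0,-1],[[-0.02,0,0.02],0,-1]]' | grep -E 'pos|force:'; python3 -m handwheel '[[[0,0,0.01],0,-1],[[0,0,0.02],0,-1],[[0,0,0.02],0,-1]]' | grep -E 'pos|force:'
```

```text
position: [0.518, -0.0107, 0.0536]
force: [-0.1, -4.3, 3.8]
grip_force: 30.0
position: [0.518, -0.0108, 0.0516]
force: [-0.4, -5.3, 4.2]
grip_force: 30.0
```

```bash
python3 -m handwheel '[[[0,0,0],0,-0.4],[[0,0,0],0,-0.4],[[0,0,0],0,-0.4],[[0,0,0],0,-0.4],[[0,0,0],0,-0.4],[[0,0,0],0,-0.4]]'; python3 -m handwheel '[[[0,0,-0.05],0,-0.4],[[0,0,-0.15],0,-0.4],[[0,0,-0.35],0,-0.4],[[0,0,-0.6],0,-0.4],[[0,0,-0.9],0,-0.4],[[0,0,-1],0,-0.4],[[0,0,-1],0,-0.4]]' | grep -E 'time|pos|force:'; python3 -m handwheel '[[[-0.2,0,-0.3],0,0],[[-0.6,0,-0.6],0,0],[[-1,0,-0.6],0,0],[[-1,0,-0.6],0,0],[[-1,0,-0.6],0,0]]'| grep -E 'time|pos'
python3 - <<'E'
from h import *
im=capture('scene'); t=capture('top')
A=cv2.resize(im[150:250,205:365],None,fx=5,fy=3.0*5/3*0.6,interpolation=cv2.INTER_CUBIC)
B=cv2.resize(t[170:260,160:340],(800,300),interpolation=cv2.INTER_CUBIC)
o=np.vstack([A,B]);print(o.shape);cv2.imwrite('pics/fin.png',o[:600,:,::-1])
E
```

```text
time: 27.15
position: [0.5177, -0.0104, 0.0514]
tcp_rot: [-0.0, 0.725, 0.689, -0.0]
force: [1.6, 0.6, 0.3]
gripper_width: 0.0282
grip_force: 0.0
time: 27.73
position: [0.5189, -0.0106, 0.1546]
force: [-0.6, -0.1, 0.7]
grip_force: 0.0
time: 28.15
position: [0.5122, -0.1122, 0.2105]
(600, 800, 3)
```

View pics/fin.png

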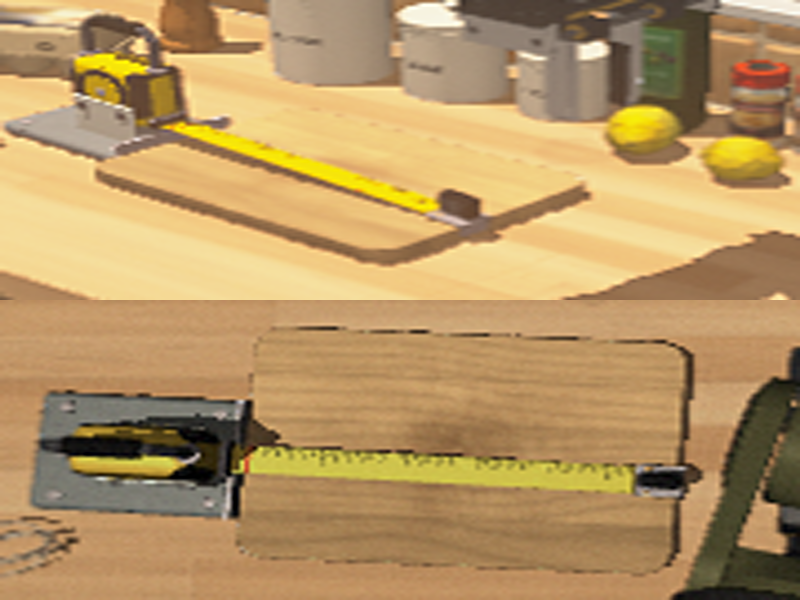

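```bash
python3 -c "
from workcell import bot
print(bot.sign_off())"
```

```text
the job is handed in; nothing more can be done
None
```

The board sits square against the stop and the blade is drawn out and hooked over its far end. After letting go, the spring held the hook in place without snapping back. I handed the job in at about 28 s. The hook met the board's end at a draw that puts the reading at 31 cm; I did not read the scale itself, and I did not measure the things around again.

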